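Load a tealight into a pot warmer with a flat lifter

ROBOT

A 6-joint arm with a two-finger parallel gripper is mounted at the origin on a cart in front of the work surface, level with it; the furniture and walls round the work are solid. World frame = base frame: x ahead of the robot, y to its left, z up, the work surface at z = 0. Lengths are in mm, angles in rad, forces in N, time in s.
With the tool pointing down it reaches from about 350 to 1000 mm from the base axis. Payload 7.1 kg.
Tool frame: the origin (TCP) lies at the very end of the fingers, on their centre line; the grasp point (between the pads) lies 19 mm behind it; z points along the fingers, y is the line along which they close (so a half turn about z gives the same grasp; the last joint's range is limited). The gripper opens to 85 mm and grips with 20 to 120 N. Pads are 22 mm wide; open, the fingers measure 114 mm over their backs; the gripper's body (76 mm by 85 mm) begins 54 mm behind the grasp point. The pads swing forward as they close: fully open they stand 13 mm farther back than shut.
Start: joints at [-1.288, 0.423, 1.63, -0, 1.089, -0.019], TCP at [185.792, -596.729, 231.319] pointing down, gripper open.
Joint ranges: [-3, 3], [-0.9, 2.11], [0.09, 2.58], [-1.31, 4.45], [0.11, 2.69], [-2.54, 2.54]. Speed limits (rad/s): [2.39, 2.39, 3.01, 3.14, 3.14, 3.14].

INTERFACE

Orientations are given as a rotation vector (axis times angle).
In Python, from plant import r, eyes gives the robot as it stands.
- The arm moves only by the shell command python3 -m crank 'ROWS'. ROWS is a JSON object whose key "moves" holds a list of rows, 1 to 20 of them, each of 7 numbers: the finger opening in mm, then dx, dy, dz in shares of the most that a row can go, 1 being 50 mm, then a rotation vector rx, ry, rz in fractions of the full range, 1 being pi rad; each row shifts and turns the commanded pose from where the row before left it, along the tool's axes as they then stand; what a row does not reach is not made up. A row lasts 1/10 s, in which the tool goes at most 50 mm and 0.15 rad, less where a joint would pass 70% of its speed; a pose out of reach is approached as far as the arm can. The fingers move at their own pace and stop on an object; the grip force is fixed at half the most. Time passes only in rows, so rows that do not move let the fingers close. It prints the time, the measured TCP pose, the force, the opening and the grip force at its end. Input that does not fit is refused with a message, and nothing moves.
- r.get_state(): the state, without advancing time (a new reading comes with each control period).
- eyes.get_image(name): name is "scene" or "top"; returns a dict with "color" (400x640x3 uint8, red, green, blue), "fx", "fy", "cx", "cy" (pixels), "position" and "rotation" of the camera in the world. Camera axes: x right, y down, z forward; pixel columns grow to the right and rows downward; lengths in mm; the calibration is good to about 2 mm. A picture is of the moment at which its call begins. There is no depth.
- r.sign_off(): hands the job in; it is judged then, once.
Trained networks look in a picture, given as the dict that the camera call returned (one of the last four; its "shot" number tells which), for a name from the list of things; names that differ only in an ending like _2 or _b are one class to them, and where a whole thing is asked for, a point or a joint stands for the part that bears it (a point fixed in the world has none). Each returns a list of dicts, best first, with "p" (0 to 1); they miss things now and then, are a little off and sometimes report something else, mostly with a low value. They report only what shows in the picture. A call takes as long as a camera call. They do not tell look-alikes from the thing itself.
- eyes.outline_of(picture, target): "pixels" (400x640 bool, what is visible of it) and "centre" ([column, row] in pixels, amid what is visible of it).
- eyes.landmark_of(picture, target): "centre" ([column, row] in pixels: a listed point, or the origin of a listed thing).
The state is a dict: "t": time; "qpos": joint angles; "qvel": joint speeds; "joint_efforts": joint torques, N m; "eef_pos": TCP position; "ee_rot": TCP orientation; "contact_force": force on the tool from outside, world axes, zero at the start; "wrist_torque": the same for the moment, N m; "width": finger opening in mm; "finger_force": force on a finger pad.
Only numpy, scipy, OpenCV 4.12 (cv2) and the standard library are available. Lean on these libraries where they do the work, as an engineer would, in place of code of your own. Each camera call takes 0.05 s, during which the arm holds its last target. There are 200 camera calls.

TASK

Use the flat lifter to carry the tealight that stands loose on its tip, level, into the pot warmer: bring it in above the two brass pins, press it gently back on the white sprung plate until you feel the plate's stop, lower it behind the pins so that it sits flat on the two rails, and draw the blade straight out. Then stand the lifter back upright on the free worktop clear of the warmer and let go. Do not touch the tealight with the gripper or tip it, keep every push on the warmer under 15 N, and leave the other things where they are.

Things in the scene. Friction and masses are not known exactly. Their poses are not given: they have to be found in the camera images.
- lifter: flat steel lifter with an upright wooden grip; stands by itself, 0.13 kg. Origin: underside, below the middle of the grip; +x along the blade to its tip, z up. Grip block 40 long (x), 14 thick (y), top 48 above the underside: take it from above across its thickness. Foot plate under it 60 x 40, 3 thick. Blade 20 wide, 3 thick (its top at z = 3), tip at x = +128.
- lifter_heel (a point): foot of the heel's front face, at x = +101, z = 3 on the lifter. The heel is an upright steel lip on the blade, 20 wide (as the blade), 16 tall, with a rib 3 wide and 2 proud at either side edge; the ribs push the tealight and centre it, its centre then 120 ahead of the lifter's origin.
- tealight: tealight in a grey metal cup, diameter 38, height 15, about 20 g; origin at the centre of its underside, z up. It starts loose on the blade, 1 to 4 mm ahead of the heel; only friction holds it.
- warmer: fixed black steel pot warmer: base disc of diameter 114, 4 thick; four 6 mm posts on the corners of a 74 x 74 square carry an open wire ring of diameter 104, wire at 82 to 88 above the worktop. Origin: centre of the underside; z up; the open front is at -x: the tealight goes in along +x under the ring. On the base, at y = 0, stands a steel cradle.
- warmer_seat (a point): warmer's middle at the height of the rail tops (20 above the worktop). The cradle (rails, pins, plate together) is clamped up to 13 mm before or behind this along the warmer's x; where is not reported: feel or see it. Rails: 7.5 wide, tops at height 20, inner faces at y = +-13.5, from 16 before to 40 behind the cradle's middle; slot between is free down to height 4 for the blade.
- warmer_pins (a point): nominal point (cradle in the warmer's middle; real one up to 13 mm off along x) midway between the tops of two polished brass pins, diameter 5, on the rails 12.5 before the cradle's middle, y = +-17.5, heights 20 to 35. The tealight comes in above them and goes down behind them; blade and heel pass between them (30 clear).
- warmer_plate (a point): nominal centre (same 13 mm doubt) of the front face of a slick white plate, 26 wide, heights 21 to 52, free face 17 behind the cradle's middle. Yields to +x on a spring: 1.5 N at first touch, 4.2 N at its hard stop 9 mm on. A tealight goes down behind the pins while it holds the plate within 3 mm of the stop; let go, the spring sets it against the pins.
- ramekin: green fluted ramekin, diameter 67, height 38; bystander, origin under its centre
- spice_jar: spice jar with a black cap, diameter 41, height 105; bystander, origin under its centre
- timer: cream and green kitchen timer, diameter 64, height 51; bystander, origin under its centre
Things that resemble listed ones, but are neither listed nor needed, are in the scene too. Of the things that look like the lifter, the larger one is meant.

How it is judged (in metres and radians):
On the way, in this order (a step that is already met when the one before it is completed fails the run):
1. the tealight rides on the held lifter, clear of the worktop (height (world z) of lifter above 0.015 m and contact force between the fingers and lifter above 1 N and z of tealight in the frame of lifter between 0.001 and 0.006 m and horizontal distance between tealight and warmer above 0.05 m), for 0.2 s.
2. the tealight, still above the pins on the held lifter, is pressed against the sprung plate until the plate is on its stop (contact force between tealight and warmer above 4.7 N and height (world z) of tealight above 0.033 m and horizontal distance between tealight and warmer below 0.024 m and contact force between the fingers and lifter above 1 N), for 0.1 s.
At the end, for the whole second after the job is handed in: The tealight rests flat on the rails (height within 2 mm, tilt under 0.1 rad, sideways within 3 mm and fore-aft within 16.5 mm of the warmer's middle); the lifter stands flat on the worktop, grip and heel over 90 mm from the warmer's middle, touching neither; all at rest (z of tealight in the frame of warmer between 0.018 and 0.022 m and y of tealight in the frame of warmer between -0.003 and 0.003 m and x of tealight in the frame of warmer between -0.0165 and 0.0165 m and angle between tealight's own z axis and vertical below 0.1 rad and linear speed of each of tealight, lifter below 0.01 m/s and height (world z) of lifter below 0.004 m and angle between lifter's own z axis and vertical below 0.06 rad and not (contact force between lifter and warmer above 0.01 N) and not (contact force between lifter and tealight above 0.01 N) and horizontal distance between each of lifter_heel, lifter and warmer above 0.09 m).
It fails at once if the gripper touches the tealight (contact force between the fingers and tealight above 0.2 N).
It fails at once if the tealight is tipped by more than about 20 degrees (angle between tealight's own z axis and vertical above 0.35 rad).
It fails at once if the tealight or the lifter is pushed against the warmer with more than 15 N (contact force between any of tealight, lifter and warmer above 15 N).
It fails at once if the robot itself strikes the warmer with more than 8 N (contact force between the arm and warmer above 8 N).
It fails at once if ramekin, spice jar or timer is displaced by more than 20 mm (distance of any of ramekin, spice_jar, timer from where it was at the start of the episode above 0.02 m).
It also fails if it takes over 72 s, if anything falls off the work surface, if the arm or the gripper's body presses on something with over 40 N, if the wrist force passes 120 N, or if a joint passes its speed limit or range.

## Working session

There is one attempt and no reset: what is moved stays moved. The work goes in short steps, Python scripts to look and compute and a shell command to move; the robot and the scene stay as the last step left them, time stands still between calls to the robot, and variables do not carry over. Pictures are saved under pics/ and viewed, at most 13 in all, crops included, and the job is handed in when it is done.

```bash
ls; mkdir -p pics; python3 - <<'E'
from plant import r, eyes
import cv2
s=r.get_state(); print({k:s[k] for k in('t','eef_pos','ee_rot','width')})
for n in('scene','top'):
    p=eyes.get_image(n); cv2.imwrite(f'pics/{n}0.png',p['color'][:,:,::-1])
    print(n,p['fx'],p['cx'],p['cy'],p['position'],p['rotation'])
    for t in('lifter','tealight','warmer','ramekin','spice_jar','timer'):
        for k in ('lifter','lifter_heel') if t=='lifter' else (('warmer','warmer_pins','warmer_plate','warmer_seat') if t=='warmer' else (t,)):
            print(k,[(round(d['p'],2),[round(float(c),1) for c in d['centre']]) for d in eyes.landmark_of(p,k)][:4])
E
```

```text
pics
{'t': 0.0, 'eef_pos': array([ 185.65531346, -596.20558217,  230.53920155]), 'ee_rot': array([-3.10434605e+00, -4.72006463e-01,  3.29930401e-04]), 'width': 85.29922524706808}
scene 496.10393045974564 314.83974684206 209.98754072801043 [-554.8544358   652.53991359  916.2650485 ] [-1.17168283  2.11735424 -1.11571751]
lifter [(0.95, [292.1, 260.7]), (0.55, [336.3, 245.7]), (0.2, [269.7, 247.4])]
lifter_heel [(0.7, [268.4, 245.6]), (0.52, [328.2, 261.6])]
tealight [(0.61, [289.6, 260.6]), (0.46, [261.2, 240.2])]
warmer [(0.57, [321.5, 203.0])]
warmer_pins [(0.88, [324.3, 194.8]), (0.2, [260.7, 239.2])]
warmer_plate [(0.82, [315.5, 191.6])]
warmer_seat [(0.78, [320.0, 198.5])]
ramekin [(0.56, [221.8, 286.8])]
spice_jar [(0.65, [265.3, 217.9])]
timer [(0.68, [263.7, 216.1])]
top 375.53765507072694 322.56622116463564 201.6191153923188 [ 341.22047234  -13.61554228 1172.10350311] [-2.12986717  2.13073931 -0.20643498]
lifter [(0.87, [265.9, 239.7]), (0.83, [313.1, 239.7])]
lifter_heel [(0.81, [258.9, 207.2]), (0.71, [293.0, 258.4])]
tealight [(0.45, [256.3, 203.0])]
warmer [(0.89, [340.9, 171.1])]
warmer_pins [(0.59, [344.0, 173.8])]
warmer_plate [(0.71, [341.5, 164.0]), (0.4, [264.7, 241.6])]
warmer_seat [(0.92, [343.0, 169.9])]
ramekin [(0.81, [197.8, 240.6]), (0.68, [267.3, 241.6])]
spice_jar [(0.57, [427.9, 202.1])]
timer [(0.65, [282.7, 168.5])]
```

```bash
python3 - <<'E'
import cv2,numpy as np
a=cv2.imread('pics/scene0.png')[150:310,180:380]; b=cv2.imread('pics/top0.png')[120:280,180:450]
cv2.imwrite('pics/scene0c.png',cv2.resize(a,None,fx=3.7,fy=3.7,interpolation=cv2.INTER_CUBIC))
cv2.imwrite('pics/top0c.png',cv2.resize(b,None,fx=2.9,fy=2.9,interpolation=cv2.INTER_CUBIC))
E
```

```text
(no output)
```

View pics/scene0c.png

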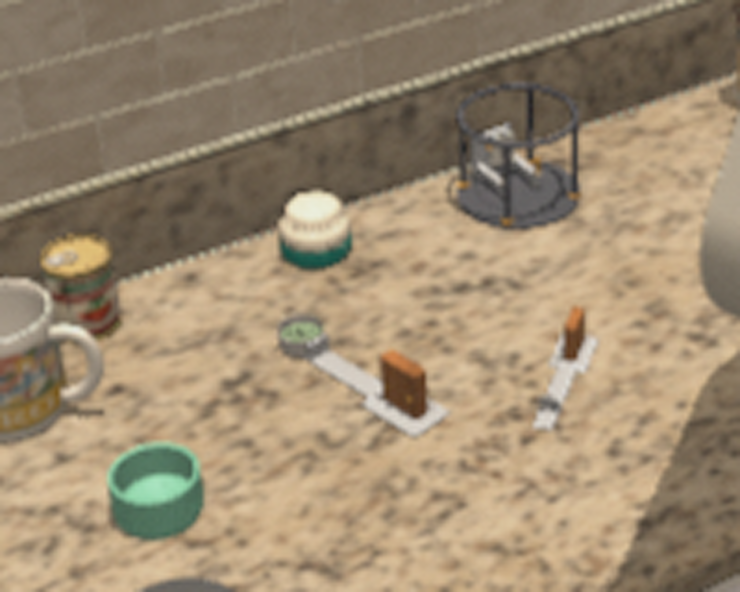

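View pics/top0c.png

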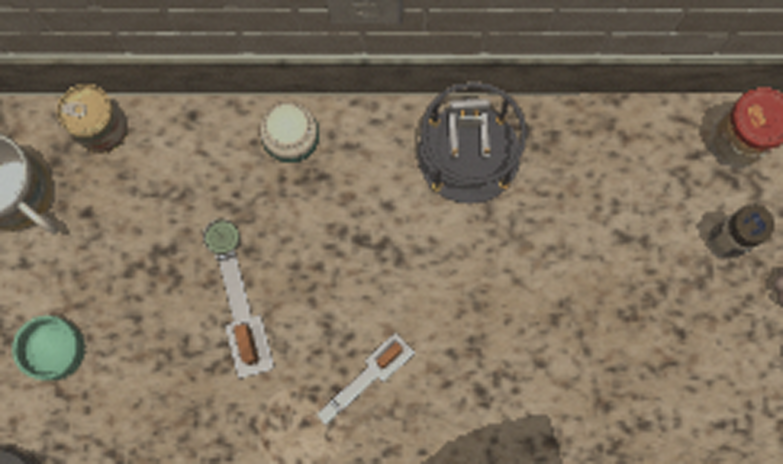

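Several things look like the lifter. The larger one, at top (266,240) and scene (289,255), carries the green tealight on its tip. The smaller one, at top (313,240) and scene (336,245), is empty. The larger one fits the description. Next I'll enlarge the warmer and the large lifter.

```bash
cat > h.py <<'E'
import numpy as np, cv2
from scipy.spatial.transform import Rotation as R
from plant import r, eyes
def ray(p,px):
    d=np.array([(px[0]-p['cx'])/p['fx'],(px[1]-p['cy'])/p['fy'],1.]); return np.array(p['position']),R.from_rotvec(p['rotation']).as_matrix()@d if np.size(p['rotation'])==3 else np.array(p['rotation'])@d
def onz(p,px,z):
    o,d=ray(p,px); return (o+d*(z-o[2])/d[2])
def tri(p,a,q,b):
    o,d=ray(p,a);o2,d2=ray(q,b)
    s=np.linalg.lstsq(np.c_[d,-d2],o2-o,rcond=None)[0]; x=o+s[0]*d;y=o2+s[1]*d2
    return (x+y)/2,np.linalg.norm(x-y)
def proj(p,X):
    M=R.from_rotvec(p['rotation']).as_matrix(); c=(np.atleast_2d(X)-p['position'])@M
    return np.c_[c[:,0]/c[:,2]*p['fx']+p['cx'],c[:,1]/c[:,2]*p['fy']+p['cy']]
def lm(p,n,near=None):
    L=eyes.landmark_of(p,n)
    if near is not None: L=[d for d in L if np.hypot(*(np.array(d['centre'])-near))<12]
    return np.array(L[0]['centre']) if L else None
E
python3 - <<'E'
from h import *
np.set_printoptions(precision=1,suppress=True)
s,t=eyes.get_image('scene'),eyes.get_image('top')
near=dict(lifter=((289,258),(266,240)),lifter_heel=((268,246),(259,207)),tealight=((261,240),(256,203)))
for n in('lifter','lifter_heel','tealight','warmer','warmer_seat','warmer_pins','warmer_plate','ramekin','spice_jar','timer'):
    a,b=(lm(s,n,near.get(n,(None,None))[0]),lm(t,n,near.get(n,(None,None))[1]))
    print(n,a,b,*(tri(s,a,t,b) if a is not None and b is not None else ()))
# grip by colour in top and scene
for p,nm,box in((t,'top',(245,220,290,260)),(s,'scene',(275,240,310,270))):
    hsv=cv2.cvtColor(p['color'],cv2.COLOR_RGB2HSV); m=(hsv[...,0]<14)&(hsv[...,1]>140)
    k=np.zeros_like(m);k[box[1]:box[3],box[0]:box[2]]=1; m&=k
    y,x=np.nonzero(m); print(nm,len(x),x.mean(),y.mean()); 
    if nm=='top': print(cv2.minAreaRect(np.c_[x,y].astype(np.float32)))
    o=eyes.outline_of(p,'tealight')
    for d in o[:2]:
        yy,xx=np.nonzero(d['pixels']); print('tl',d['p'],d['centre'],len(xx),xx.mean() if len(xx) else 0,yy.mean() if len(xx) else 0)
a=cv2.resize(t['color'][145:195,312:370],None,fx=10,fy=10,interpolation=cv2.INTER_CUBIC)
cv2.imwrite('pics/w_top.png',a[:,:,::-1])
a=cv2.resize(t['color'][190:260,235:300],None,fx=8,fy=8,interpolation=cv2.INTER_CUBIC)
cv2.imwrite('pics/l_top.png',a[:,:,::-1])
E
```

```text
lifter [290.8 260.2] [268.1 241.4] [432.7 144.4  -0.8] 2.0395180747879342
lifter_heel [268.5 243. ] [255.8 208. ] [530.2 175.7  13.8] 16.35891826821427
tealight [260.8 240.6] [256.3 202.4] [553.4 181.9   8.6] 1.2272308822234392
warmer [320.2 200.4] [341.5 172.2] [651.6 -88.8   4.8] 4.928946636220015
warmer_seat [319.6 199.4] [346.9 168.9] [ 668.7 -103.    -6. ] 5.395025034433421
warmer_pins [320.2 194. ] [342.4 172. ] [646.  -88.2  33.3] 0.6520577938024769
warmer_plate [318.7 190.5] [341.7 167.3] [657.6 -87.2  41.7] 4.718547284870543
ramekin [222.3 285.2] [199.2 240.8] [433.9 355.7   6. ] 1.1822567895955092
spice_jar None [427.8 201.2]
timer [265.3 218.8] [281.9 167.2] [674.  106.3 -10.7] 0.6058559774666474
top 0 nan nan
((0.0, 0.0), (0.0, 0.0), 0.0)
tl 0.71 [258.4, 199.5] 120 256.075 201.125
scene 123 289.0162601626016 252.78861788617886<stdin>:12: RuntimeWarning: Mean of empty slice.
  ret = ret.dtype.type(ret / rcount)
```

View pics/w_top.png

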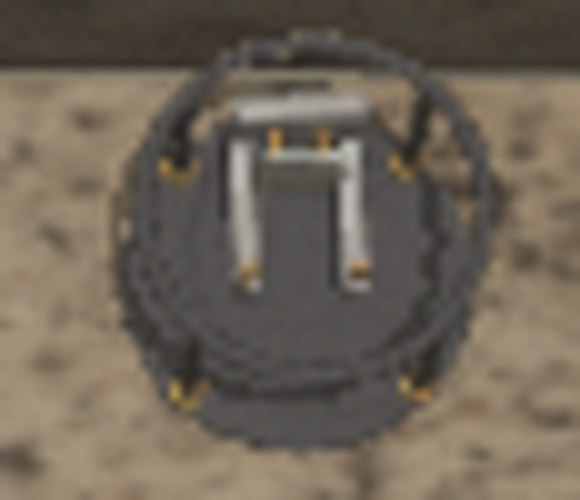

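View pics/l_top.png

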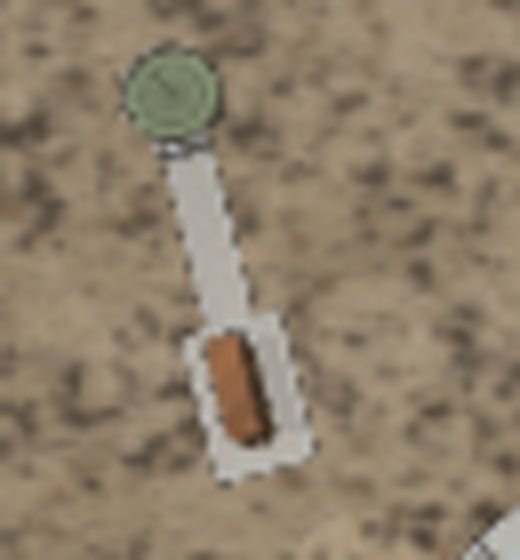

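Top view, warmer: post feet at about (330,162), (352,161.5), (330.5,184) and (353.5,184); pins at (336.6,171.8) and (347.3,171.6). The plate's upper edge is near row 160 and the open front faces down, toward the robot. Lifter: foot plate corners at (258,232.5), (269.5,229), (274.5,246) and (262.7,250); tealight at (256.5,201.5).

```bash
python3 - <<'E'
from h import *
np.set_printoptions(precision=1,suppress=True)
t=eyes.get_image('top')
W=lambda u,v:((u+.5)/10-.5+312,(v+.5)/10-.5+145)
L=lambda u,v:((u+.5)/8-.5+235,(v+.5)/8-.5+190)
F=np.array([onz(t,W(*c),6) for c in((180,168),(403,165),(187,392),(418,388))]);print(F)
print('centre',F.mean(0),'yaw',np.arctan2(*(F[0]+F[1]-F[2]-F[3])[[1,0]]), np.arctan2(*(F[0]+F[2]-F[1]-F[3])[[1,0]])-np.pi/2)
P=np.array([onz(t,W(*c),34) for c in((250,272),(357,270))]);print('pins',P,P.mean(0))
print('plate',onz(t,W(308,160),52), 'railends',onz(t,W(247,290),20),onz(t,W(355,290),20))
C=np.array([onz(t,L(*c),3) for c in((185,340),(275,313),(315,450),(222,480))]);print('foot',C.mean(0),np.linalg.norm(C-np.roll(C,1,0),axis=1))
print('grip',onz(t,L(234,388),48)); print('tl',onz(t,L(172,92),17))
d=C[0]+C[1]-C[2]-C[3];print('yaw foot',np.arctan2(d[1],d[0]))
b=onz(t,L(188.5,155),3)-onz(t,L(227.5,322),3);print('yaw blade',np.arctan2(b[1],b[0]))
print(onz(t,(427.8,201),0),onz(t,(264,245),0))
E
```

```text
[[ 688.8  -48.6    6. ]
 [ 690.  -120.6    6. ]
 [ 614.8  -50.5    6. ]
 [ 616.2 -124.2    6. ]]
centre [652.4 -86.    6. ] yaw 0.03732464524242059 0.01726770704093039
pins [[ 646.8  -69.5   34. ]
 [ 647.4 -103.1   34. ]] [647.1 -86.3  34. ]
plate [677.8 -86.9  52. ] railends [644.6 -69.2  20. ] [ 644.7 -103.4   20. ]
foot [439.3 150.7   3. ] [56.4 36.3 55.8 37.4]
grip [438.3 150.1  48. ]
tl [556.5 181.9  17. ]
yaw foot 0.29520072080024434
yaw blade 0.2542577790269621
[ 560.1 -361.2    0. ] [421.  155.9   0. ]
```

Careful with the scale: shifts go in shares of 50 mm and turns go in shares of pi rad. That gives: 32.3 mm is 0.646, -22.9 mm is -0.458.

```bash
cat >> h.py <<'E'
def go(x,y,z,yaw):
    s=r.get_state(); M=R.from_rotvec(s['ee_rot']).as_matrix()
    T=np.array([[np.cos(yaw),np.sin(yaw),0],[np.sin(yaw),-np.cos(yaw),0],[0,0,-1]])
    print('pos',s['eef_pos'].round(1),'yaw',round(float(np.arctan2(M[1,0],M[0,0])),4),'tilt',M[:2,2].round(4),'d tool',(M.T@(np.array([x,y,z])-s['eef_pos'])).round(1),'rot',R.from_matrix(M.T@T).as_rotvec().round(4),'F',s['contact_force'].round(2),'t',s['t'])
E
python3 -m crank '{"moves": [[85, 0.646, -0.458, 0, 0, 0, 0], [85, 0.646, -0.458, 0, 0, 0, 0], [85, 0.646, -0.458, 0, 0, 0, 0], [85, 0.646, -0.458, 0, 0, 0, 0], [85, 0.646, -0.458, 0, 0, 0, 0], [85, 0.646, -0.458, 0, 0, 0, 0], [85, 0.646, -0.458, 0, 0, 0, 0], [85, 0.646, -0.458, 0, 0, 0, 0], [85, 0.646, -0.458, 0, 0, 0, 0], [85, 0.646, -0.458, 0, 0, 0, 0], [85, 0.646, -0.458, 0, 0, 0, 0]]}' | tail -3
python3 -m crank '{"moves": [[85, 0.216, -0.77, 0, 0, 0, 0], [85, 0.216, -0.77, 0, 0, 0, 0], [85, 0.216, -0.77, 0, 0, 0, 0], [85, 0.216, -0.77, 0, 0, 0, 0], [85, 0.216, -0.77, 0, 0, 0, 0], [85, 0.216, -0.77, 0, 0, 0, 0], [85, 0.216, -0.77, 0, 0, 0, 0], [85, 0.216, -0.77, 0, 0, 0, 0], [85, 0.216, -0.77, 0, 0, 0, 0], [85, 0.216, -0.77, 0, 0, 0, 0], [85, 0, 0, 0, 0, 0, 0], [85, 0, 0, 0, 0, 0, 0]]}' | tail -3
python3 -c "
from h import *
go(439,150.5,80,.262)"
```

```text
contact_force: [0.8, -0.9, -0.0]
width: 85.0
finger_force: 0.0
contact_force: [-0.5, -0.3, 0.4]
width: 85.3
finger_force: 0.0
pos [438.6 149.8 231.3] yaw 0.3043 tilt [-0.     -0.0003] d tool [  0.6  -0.6 151.3] rot [0.0003 0.0001 0.0423] F [-0.55 -0.26  0.37] t 4.65
```

To row units: 40 mm is 0.8, 35 mm is 0.7, 0.042 rad / 3.1416 = 0.0134.

```bash
python3 -m crank '{"moves": [[85, 0.012, -0.012, 0.8, 0, 0, 0.0134], [85, 0, 0, 0.8, 0, 0, 0], [85, 0, 0, 0.8, 0, 0, 0], [85, 0, 0, 0.7, 0, 0, 0], [60, 0, 0, 0, 0, 0, 0], [45, 0, 0, 0, 0, 0, 0], [45, 0, 0, 0, 0, 0, 0]]}' | tail -4
python3 - <<'E'
from h import *
go(439,150.5,12,.262)
for n in('scene',):
    p=eyes.get_image(n); a=p['color'][200:300,235:345]
    cv2.imwrite('pics/g1.png',cv2.resize(a,None,fx=6,fy=6,interpolation=cv2.INTER_CUBIC)[:,:,::-1])
E
```

```text
ee_rot: [-3.115, -0.405, -0.004]
contact_force: [0.7, -0.3, 0.2]
width: 45.2
finger_force: 0.0
pos [440.6 149.7  78. ] yaw 0.2589 tilt [0.0026 0.0008] d tool [-1.5 -1.2 66. ] rot [-0.0001 -0.0027 -0.0031] F [ 0.71 -0.25  0.23] t 5.35
```

View pics/g1.png

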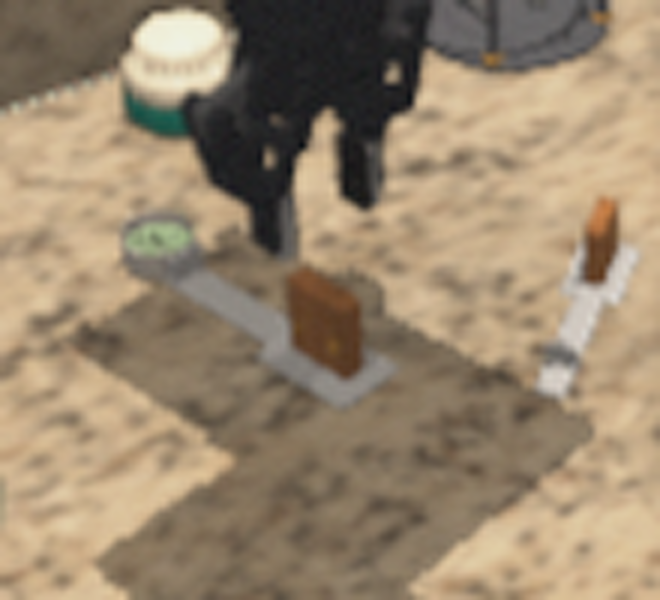

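The fingers straddle the grip of the large lifter, which stands at about (289,255), with the tealight at (261,240). I'll descend and close slowly.

To row units: 20 mm is 0.4, 16 mm is 0.32, -0.003 rad / 3.1416 = -0.001.

```bash
python3 -m crank '{"moves": [[45, -0.024, -0.024, 0.4, 0, 0, -0.001], [45, 0, 0, 0.4, 0, 0, 0], [45, 0, 0, 0.32, 0, 0, 0], [45, 0, 0, 0.2, 0, 0, 0], [36, 0, 0, 0, 0, 0, 0], [32, 0, 0, 0, 0, 0, 0], [28, 0, 0, 0, 0, 0, 0], [25, 0, 0, 0, 0, 0, 0], [22, 0, 0, 0, 0, 0, 0], [20, 0, 0, 0, 0, 0, 0], [18, 0, 0, 0, 0, 0, 0], [17, 0, 0, 0, 0, 0, 0], [16, 0, 0, 0, 0, 0, 0], [15, 0, 0, 0, 0, 0, 0], [14, 0, 0, 0, 0, 0, 0], [12, 0, 0, 0, 0, 0, 0], [10, 0, 0, 0, 0, 0, 0], [5, 0, 0, 0, 0, 0, 0]]}' | tail -4
python3 - <<'E'
from h import *
go(439,150.5,12,.262)
E
```

```text
ee_rot: [-3.114, -0.412, -0.0]
contact_force: [-0.8, -0.5, 2.6]
width: 13.5
finger_force: 58.5
pos [437.8 150.7  10.4] yaw 0.2629 tilt [0.0001 0.    ] d tool [ 1.1  0.5 -1.6] rot [-0.     -0.0001  0.0009] F [-0.81 -0.5   2.58] t 7.2
```

To row units: -7 mm is -0.14, -6 mm is -0.12.

```bash
python3 -m crank '{"moves": [[5, 0, 0, -0.02, 0, 0, 0], [5, 0, 0, -0.06, 0, 0, 0], [5, 0, 0, -0.1, 0, 0, 0], [5, 0, 0, -0.12, 0, 0, 0], [5, 0, 0, -0.14, 0, 0, 0], [5, 0, 0, -0.14, 0, 0, 0], [5, 0, 0, -0.14, 0, 0, 0], [5, 0, 0, -0.14, 0, 0, 0], [5, 0, 0, -0.12, 0, 0, 0], [5, 0, 0, -0.1, 0, 0, 0], [5, 0, 0, -0.06, 0, 0, 0], [5, 0, 0, -0.04, 0, 0, 0], [5, 0, 0, 0, 0, 0, 0], [5, 0, 0, 0, 0, 0, 0], [5, 0, 0, 0, 0, 0, 0]]}' | tail -4
python3 - <<'E'
from h import *
go(470,-89.6,69.4,.02)
for n in('scene',):
    p=eyes.get_image(n); a=p['color'][180:280,225:335]
    cv2.imwrite('pics/g2.png',cv2.resize(a,None,fx=6,fy=6,interpolation=cv2.INTER_CUBIC)[:,:,::-1])
E
```

```text
ee_rot: [3.114, 0.412, -0.001]
contact_force: [-0.8, 0.6, -1.4]
width: 13.1
finger_force: 58.3
pos [437.6 150.7  69.1] yaw 0.2628 tilt [-0.0005 -0.0001] d tool [-31.1 240.4  -0.3] rot [1.000e-04 5.000e-04 2.428e-01] F [-0.81  0.59 -1.45] t 8.7
```

View pics/g2.png

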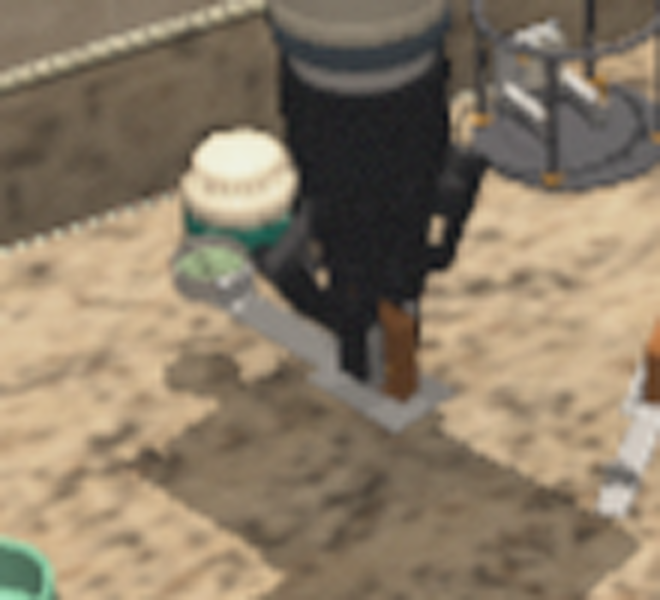

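To row units: 0.03 rad / 3.1416 = 0.0095.

```bash
python3 -m crank '{"moves": [[5, 0, 0, 0, 0, 0, 0.0025], [5, 0, 0, 0, 0, 0, 0.0051], [5, 0, 0, 0, 0, 0, 0.0076], [5, 0, 0, 0, 0, 0, 0.0095], [5, 0, 0, 0, 0, 0, 0.0095], [5, 0, 0, 0, 0, 0, 0.0095], [5, 0, 0, 0, 0, 0, 0.0095], [5, 0, 0, 0, 0, 0, 0.0089], [5, 0, 0, 0, 0, 0, 0.007], [5, 0, 0, 0, 0, 0, 0.0051], [5, 0, 0, 0, 0, 0, 0.0025], [5, 0, 0, 0, 0, 0, 0]]}' | tail -1
python3 -m crank '{"moves": [[5, 0.03, 0.06, 0, 0, 0, 0], [5, 0.03, 0.14, 0, 0, 0, 0], [5, 0.03, 0.22, 0, 0, 0, 0], [5, 0.03, 0.3, 0, 0, 0, 0], [5, 0.03, 0.36, 0, 0, 0, 0], [5, 0.03, 0.4, 0, 0, 0, 0], [5, 0.03, 0.4, 0, 0, 0, 0], [5, 0.03, 0.4, 0, 0, 0, 0], [5, 0.03, 0.4, 0, 0, 0, 0], [5, 0.03, 0.4, 0, 0, 0, 0], [5, 0.03, 0.4, 0, 0, 0, 0], [5, 0.03, 0.36, 0, 0, 0, 0], [5, 0.03, 0.32, 0, 0, 0, 0], [5, 0.03, 0.24, 0, 0, 0, 0], [5, 0.03, 0.18, 0, 0, 0, 0], [5, 0.03, 0.12, 0, 0, 0, 0], [5, 0.03, 0.08, 0, 0, 0, 0], [5, 0.03, 0.04, 0, 0, 0, 0], [5, 0, 0, 0, 0, 0, 0], [5, 0, 0, 0, 0, 0, 0]]}' | tail -4
python3 - <<'E'
from h import *
np.set_printoptions(precision=1,suppress=True)
go(470,-89.6,69.4,.02)
p=eyes.get_image('top'); a=p['color'][145:245,300:390]
cv2.imwrite('pics/g3.png',cv2.resize(a,None,fx=6,fy=6,interpolation=cv2.INTER_CUBIC)[:,:,::-1])
for d in eyes.outline_of(p,'tealight')[:2]:
    yy,xx=np.nonzero(d['pixels']); c=(xx.mean(),yy.mean()); print(d['p'],c,len(xx),onz(p,c,59+17))
E
```

```text
finger_force: 58.3
ee_rot: [-3.141, -0.033, 0.0]
contact_force: [0.2, -0.1, -1.2]
width: 13.4
finger_force: 58.4
pos [469.7 -89.4  69.3] yaw 0.0212 tilt [-0.  0.] d tool [ 0.3  0.3 -0.1] rot [-0.  0.  0.] F [ 0.2 -0.1 -1.2] t 11.95
0.32 (np.float64(341.8325842696629), np.float64(169.77640449438204)) 890 [641.6 -83.5  76. ]
```

View pics/g3.png

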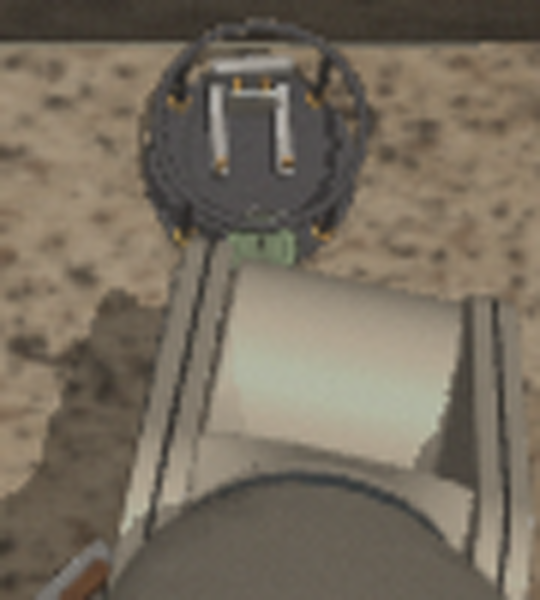

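The tealight rides at about (343.5,186), partly under the arm and in front of the open side. The pins are at (336.5,171.6) and (347.7,171.6). I'll lower to entry height, go in a little and check laterally.

To row units: 4 mm is 0.08, 3 mm is 0.06.

```bash
python3 -m crank '{"moves": [[5, 0.02, 0, 0.02, 0, 0, 0], [5, 0.04, 0, 0.04, 0, 0, 0], [5, 0.06, 0, 0.04, 0, 0, 0], [5, 0.06, 0, 0.06, 0, 0, 0], [5, 0.08, 0, 0.06, 0, 0, 0], [5, 0.08, 0, 0.06, 0, 0, 0], [5, 0.08, 0, 0.04, 0, 0, 0], [5, 0.08, 0, 0.04, 0, 0, 0], [5, 0.06, 0, 0.02, 0, 0, 0], [5, 0.04, 0, 0.02, 0, 0, 0], [5, 0.02, 0, 0, 0, 0, 0], [5, 0, 0, 0, 0, 0, 0], [5, 0, 0, 0, 0, 0, 0]]}' | tail -3
python3 - <<'E'
from h import *
np.set_printoptions(precision=1,suppress=True)
go(500,-89,49.4,.02)
p=eyes.get_image('top'); q=eyes.get_image('scene')
A=cv2.resize(p['color'][145:195,312:372],None,fx=7,fy=7,interpolation=cv2.INTER_CUBIC)
B=cv2.resize(q['color'][160:230,280:345],None,fx=5,fy=5,interpolation=cv2.INTER_CUBIC)
B=cv2.copyMakeBorder(B,0,0,0,0,0); A=cv2.copyMakeBorder(A,0,0,0,0,0)
cv2.imwrite('pics/g4.png',np.hstack([A,B])[:,:,::-1]); print(A.shape,B.shape)
for im,n,z in((p,'top',56),(q,'scene',56)):
    hsv=cv2.cvtColor(im['color'],cv2.COLOR_RGB2HSV); m=(hsv[...,0]>33)&(hsv[...,0]<80)&(hsv[...,1]>40)
    k=np.zeros_like(m); k[145:230,280:372]=1; m&=k.astype(bool)
    yy,xx=np.nonzero(m); print(n,len(xx),xx.min(),xx.max(),yy.min(),yy.max(),xx.mean(),yy.mean(),onz(im,(xx.mean(),yy.mean()),z))
E
```

```text
contact_force: [-0.3, 0.3, -1.1]
width: 13.7
finger_force: 58.4
pos [500.7 -89.   49.4] yaw 0.0208 tilt [-0.  0.] d tool [-0.7 -0.  -0. ] rot [-0.  0.  0.] F [-0.3  0.3 -1.1] t 13.35
(350, 420, 3) (350, 325, 3)
top 53 280 348 167 179 328.6792452830189 174.30188679245282 [632.7 -44.3  56. ]
scene 30 320 328 191 194 324.23333333333335 192.56666666666666 [615.1 -85.1  56. ]
```

View pics/g4.png

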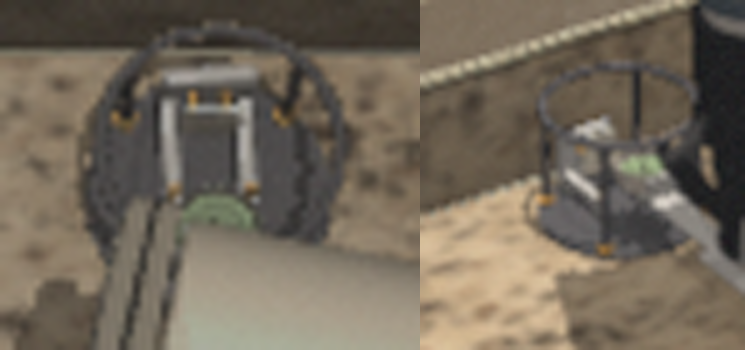

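The tealight disc is centred at about col 342.4, against the pin midpoint at 341.9. Laterally that agrees to within about 1 mm, which matches the kinematics. It's above the pins, so I'll advance until it touches the plate.

To row units: 4 mm is 0.08, 3 mm is 0.06.

```bash
python3 -m crank '{"moves": [[5, 0.02, 0, 0, 0, 0, 0], [5, 0.04, 0, 0, 0, 0, 0], [5, 0.06, 0, 0, 0, 0, 0], [5, 0.08, 0, 0, 0, 0, 0], [5, 0.08, 0, 0, 0, 0, 0], [5, 0.08, 0, 0, 0, 0, 0], [5, 0.08, 0, 0, 0, 0, 0], [5, 0.06, 0, 0, 0, 0, 0], [5, 0.04, 0, 0, 0, 0, 0], [5, 0.02, 0, 0, 0, 0, 0], [5, 0, 0, 0, 0, 0, 0]]}' | tail -3; python3 -c "
from h import *
go(538,-88.3,49.4,.02)"; python3 -m crank '{"moves": [[5, 0.03, 0, 0, 0, 0, 0], [5, 0.03, 0, 0, 0, 0, 0], [5, 0.03, 0, 0, 0, 0, 0], [5, 0, 0, 0, 0, 0, 0]]}'; python3 -m crank '{"moves": [[5, 0.02, 0, 0, 0, 0, 0], [5, 0.02, 0, 0, 0, 0, 0], [5, 0, 0, 0, 0, 0, 0]]}'
```

```text
contact_force: [-0.6, 0.8, -1.3]
width: 13.3
finger_force: 58.4
pos [528.8 -88.4  49.3] yaw 0.0208 tilt [-0.0001  0.    ] d tool [ 9.2  0.  -0.1] rot [-0.      0.0001  0.0008] F [-0.58  0.79 -1.29] t 14.55
t: 14.95
eef_pos: [533.6, -88.4, 49.4]
ee_rot: [3.141, 0.033, 0.001]
contact_force: [0.1, 0.7, -1.4]
width: 13.5
finger_force: 58.4
t: 15.25
eef_pos: [535.4, -88.3, 49.3]
ee_rot: [3.141, 0.033, 0.0]
contact_force: [0.3, 0.4, -1.9]
width: 13.4
finger_force: 58.4
```

To row units: 1 mm is 0.02.

```bash
for i in 1; do python3 -m crank '{"moves": [[5, 0.02, 0, 0, 0, 0, 0], [5, 0.02, 0, 0, 0, 0, 0], [5, 0, 0, 0, 0, 0, 0]]}' | sed -n '2p;4p'; python3 -m crank '{"moves": [[5, 0.02, 0, 0, 0, 0, 0], [5, 0.02, 0, 0, 0, 0, 0], [5, 0, 0, 0, 0, 0, 0]]}'| sed -n '2p;4p'; python3 -m crank '{"moves": [[5, 0.02, 0, 0, 0, 0, 0], [5, 0.02, 0, 0, 0, 0, 0], [5, 0, 0, 0, 0, 0, 0]]}'| sed -n '2p;4p'; done
```

```text
eef_pos: [537.1, -88.3, 49.3]
contact_force: [-0.4, -0.0, -1.6]
eef_pos: [539.0, -88.2, 49.2]
contact_force: [-1.7, -0.4, -1.5]
eef_pos: [541.2, -88.2, 49.2]
contact_force: [-3.3, -0.5, -1.7]
```

To row units: 1 mm is 0.02.

```bash
python3 -m crank '{"moves": [[5, 0.02, 0, 0, 0, 0, 0], [5, 0.02, 0, 0, 0, 0, 0], [5, 0.02, 0, 0, 0, 0, 0], [5, 0, 0, 0, 0, 0, 0]]}' | sed -n '2p;4p'; python3 -m crank '{"moves": [[5, 0.014, 0, 0, 0, 0, 0], [5, 0, 0, 0, 0, 0, 0]]}'| sed -n '2p;4p'; python3 -m crank '{"moves": [[5, 0.014, 0, 0, 0, 0, 0], [5, 0, 0, 0, 0, 0, 0]]}'| sed -n '2p;4p'
```

```text
eef_pos: [544.2, -88.1, 49.2]
contact_force: [-3.2, -0.6, -2.8]
eef_pos: [544.8, -88.1, 49.3]
contact_force: [-4.2, -0.2, -1.3]
eef_pos: [545.6, -88.1, 49.3]
contact_force: [-3.2, 0.4, -2.3]
```

To row units: 0.5 mm is 0.01.

```bash
python3 -m crank '{"moves": [[5, 0.01, 0, 0, 0, 0, 0], [5, 0, 0, 0, 0, 0, 0]]}' | sed -n '2p;4p'; python3 -m crank '{"moves": [[5, 0.01, 0, 0, 0, 0, 0], [5, 0, 0, 0, 0, 0, 0]]}'| sed -n '2p;4p'
```

```text
eef_pos: [546.1, -88.1, 49.3]
contact_force: [-3.6, 0.4, -1.8]
eef_pos: [546.6, -88.1, 49.3]
contact_force: [-3.7, -0.2, -1.3]
```

To row units: 0.5 mm is 0.01.

```bash
python3 -m crank '{"moves": [[5, 0.01, 0, 0, 0, 0, 0], [5, 0, 0, 0, 0, 0, 0]]}' | sed -n '2p;4p'; python3 -m crank '{"moves": [[5, 0.008, 0, 0, 0, 0, 0], [5, 0, 0, 0, 0, 0, 0]]}'| sed -n '2p;4p'
```

```text
eef_pos: [546.7, -88.0, 49.2]
contact_force: [-5.5, -0.4, -1.7]
eef_pos: [546.8, -88.0, 49.1]
contact_force: [-4.9, -0.3, -2.3]
```

To row units: 0.4 mm is 0.008.

```bash
python3 -m crank '{"moves": [[5, 0.008, 0, 0, 0, 0, 0], [5, 0, 0, 0, 0, 0, 0], [5, 0, 0, 0, 0, 0, 0]]}' | sed -n '2p;4p'; python3 -m crank '{"moves": [[5, 0.006, 0, 0, 0, 0, 0], [5, 0, 0, 0, 0, 0, 0], [5, 0, 0, 0, 0, 0, 0]]}'| sed -n '2p;4p'
```

```text
eef_pos: [546.9, -87.9, 49.0]
contact_force: [-5.9, 0.1, -0.1]
eef_pos: [546.9, -87.9, 48.9]
contact_force: [-7.8, -1.6, -1.1]
```

To row units: 1.5 mm is 0.03, -1 mm is -0.02.

```bash
python3 -m crank '{"moves": [[5, -0.02, 0, 0, 0, 0, 0], [5, -0.016, 0, 0, 0, 0, 0], [5, 0, 0, 0.02, 0, 0, 0], [5, 0, 0, 0.03, 0, 0, 0], [5, 0, 0, 0.03, 0, 0, 0], [5, 0, 0, 0.03, 0, 0, 0], [5, 0, 0, 0.03, 0, 0, 0], [5, 0, 0, 0.03, 0, 0, 0], [5, 0, 0, 0.03, 0, 0, 0], [5, 0, 0, 0.03, 0, 0, 0], [5, 0, 0, 0.03, 0, 0, 0], [5, 0, 0, 0, 0, 0, 0]]}' | sed -n '2p;4p'; python3 - <<'E'
from h import *
q=eyes.get_image('scene')
B=cv2.resize(q['color'][165:225,285:350],None,fx=9,fy=9,interpolation=cv2.INTER_CUBIC)
cv2.imwrite('pics/g5.png',B[:,:,::-1])
E
```

```text
eef_pos: [546.3, -88.1, 36.1]
contact_force: [-3.4, -0.7, -0.6]
```

View pics/g5.png

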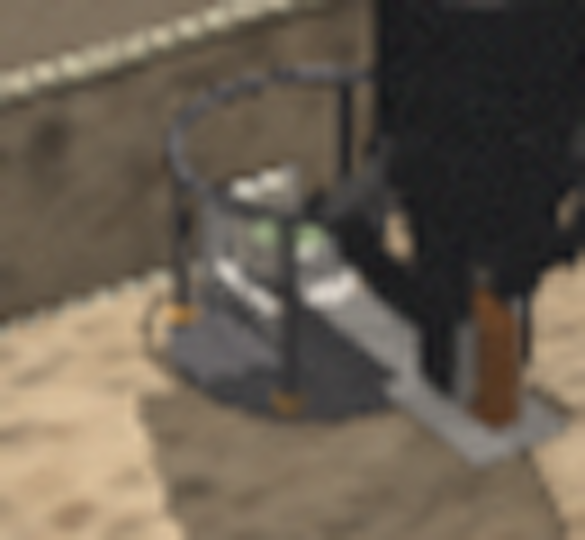

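The tealight, at scene (315,191), is level against the plate and already below the pin tops. The force is steady at about 3.4 N, so I'll keep lowering.

```bash
python3 -m crank '{"moves": [[5, 0, 0, 0.03, 0, 0, 0], [5, 0, 0, 0.03, 0, 0, 0], [5, 0, 0, 0.03, 0, 0, 0], [5, 0, 0, 0.02, 0, 0, 0], [5, 0, 0, 0, 0, 0, 0]]}' | sed -n '2p;4p';python3 -m crank '{"moves": [[5, 0, 0, 0.02, 0, 0, 0], [5, 0, 0, 0.02, 0, 0, 0], [5, 0, 0, 0.02, 0, 0, 0], [5, 0, 0, 0.02, 0, 0, 0], [5, 0, 0, 0, 0, 0, 0]]}' | sed -n '2p;4p'; python3 -m crank '{"moves": [[5, 0, 0, 0.02, 0, 0, 0], [5, 0, 0, 0.02, 0, 0, 0], [5, 0, 0, 0.02, 0, 0, 0], [5, 0, 0, 0.02, 0, 0, 0], [5, 0, 0, 0, 0, 0, 0]]}' | sed -n '2p;4p'
```

```text
eef_pos: [546.4, -88.1, 30.7]
contact_force: [-4.6, -0.3, -0.4]
eef_pos: [546.5, -88.1, 26.8]
contact_force: [-4.9, 0.1, -0.2]
eef_pos: [546.5, -88.2, 22.8]
contact_force: [-5.6, -0.1, -0.4]
```

To row units: -1 mm is -0.02.

```bash
python3 -m crank '{"moves": [[5, -0.02, 0, 0, 0, 0, 0], [5, -0.02, 0, 0, 0, 0, 0], [5, -0.02, 0, 0, 0, 0, 0], [5, -0.02, 0, 0, 0, 0, 0], [5, -0.02, 0, 0, 0, 0, 0], [5, -0.02, 0, 0, 0, 0, 0], [5, -0.02, 0, 0, 0, 0, 0], [5, -0.02, 0, 0, 0, 0, 0], [5, 0, 0, 0, 0, 0, 0]]}' | sed -n '2p;4p';python3 -m crank '{"moves": [[5, -0.02, 0, 0, 0, 0, 0], [5, -0.02, 0, 0, 0, 0, 0], [5, -0.02, 0, 0, 0, 0, 0], [5, -0.02, 0, 0, 0, 0, 0], [5, -0.02, 0, 0, 0, 0, 0], [5, -0.02, 0, 0, 0, 0, 0], [5, 0, 0, 0, 0, 0, 0]]}' | sed -n '2p;4p'; python3 - <<'E'
from h import *
go(420,-90.7,22.8,.0208)
p=eyes.get_image('top'); q=eyes.get_image('scene')
A=cv2.resize(p['color'][145:195,312:372],None,fx=6,fy=6,interpolation=cv2.INTER_CUBIC)
B=cv2.resize(q['color'][170:220,285:350],None,fx=6,fy=6,interpolation=cv2.INTER_CUBIC)
cv2.imwrite('pics/g6.png',np.hstack([A,B])[:,:,::-1])
E
```

```text
eef_pos: [538.6, -88.3, 22.9]
contact_force: [-1.5, -0.2, -1.0]
eef_pos: [532.3, -88.4, 22.8]
contact_force: [-0.1, 0.1, -2.6]
pos [532.3 -88.4  22.8] yaw 0.0208 tilt [-0.0001  0.    ] d tool [-112.3   -0.     0. ] rot [-0.      0.0001 -0.    ] F [-0.12  0.11 -2.59] t 22.7
```

View pics/g6.png

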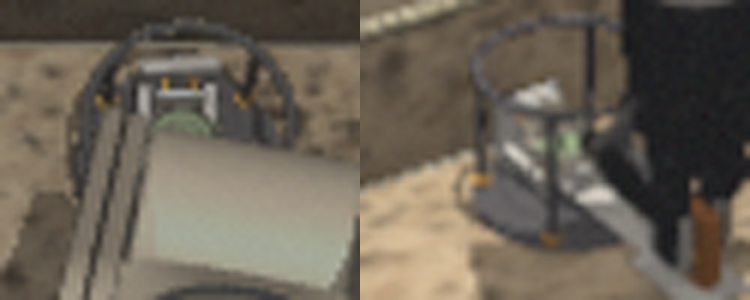

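The tealight sits in the cradle behind the pins (top (342,166)), and the push is gone. I'll draw straight out, then set the lifter down.

To row units: -8 mm is -0.16, -7 mm is -0.14.

```bash
python3 -m crank '{"moves": [[5, -0.06, 0, 0, 0, 0, 0], [5, -0.1, 0, 0, 0, 0, 0], [5, -0.14, 0, 0, 0, 0, 0], [5, -0.16, 0, 0, 0, 0, 0], [5, -0.16, 0, 0, 0, 0, 0], [5, -0.16, 0, 0, 0, 0, 0], [5, -0.16, 0, 0, 0, 0, 0], [5, -0.16, 0, 0, 0, 0, 0], [5, -0.16, 0, 0, 0, 0, 0], [5, -0.16, 0, 0, 0, 0, 0], [5, -0.16, 0, 0, 0, 0, 0], [5, -0.16, 0, 0, 0, 0, 0], [5, -0.16, 0, 0, 0, 0, 0], [5, -0.14, 0, 0, 0, 0, 0], [5, -0.1, 0, 0, 0, 0, 0], [5, -0.06, 0, 0, 0, 0, 0], [5, 0, 0, 0, 0, 0, 0]]}' | sed -n '2p;4p'; python3 -m crank '{"moves": [[5, 0, 0, 0.06, 0, 0, 0], [5, 0, 0, 0.06, 0, 0, 0], [5, 0, 0, 0.04, 0, 0, 0], [5, 0, 0, 0.03, 0, 0, 0], [5, 0, 0, 0.02, 0, 0, 0], [5, 0, 0, 0.02, 0, 0, 0], [5, 0, 0, 0, 0, 0, 0]]}' | sed -n '2p;4p'
```

```text
eef_pos: [422.1, -90.7, 22.8]
contact_force: [0.4, 0.3, -1.4]
eef_pos: [422.4, -90.7, 11.2]
contact_force: [-0.2, -0.6, -1.8]
```

To row units: 0.6 mm is 0.012, 0.5 mm is 0.01.

```bash
python3 -m crank '{"moves": [[5, 0, 0, 0.012, 0, 0, 0], [5, 0, 0, 0.01, 0, 0, 0], [5, 0, 0, 0.006, 0, 0, 0], [5, 0, 0, 0, 0, 0, 0]]}' | sed -n '2p;4p'; python3 -m crank '{"moves": [[14, 0, 0, 0, 0, 0, 0], [16, 0, 0, 0, 0, 0, 0], [20, 0, 0, 0, 0, 0, 0], [25, 0, 0, 0, 0, 0, 0], [30, 0, 0, 0, 0, 0, 0], [35, 0, 0, 0, 0, 0, 0], [35, 0, 0, 0, 0, 0, 0], [35, 0, 0, -0.1, 0, 0, 0], [35, 0, 0, -0.3, 0, 0, 0], [35, 0, 0, -0.5, 0, 0, 0], [35, 0, 0, -0.8, 0, 0, 0], [35, 0, 0, -0.8, 0, 0, 0], [35, 0, 0, -0.8, 0, 0, 0], [35, -0.7, 0, 0, 0, 0, 0], [35, -0.7, 0, 0, 0, 0, 0], [35, 0, 0.6, 0, 0, 0, 0], [35, 0, 0.6, 0, 0, 0, 0], [35, 0, 0.6, 0, 0, 0, 0], [35, 0, 0.6, 0, 0, 0, 0], [35, 0, 0.6, 0, 0, 0, 0]]}' | sed -n '2,5p'
python3 - <<'E'
from h import *
p=eyes.get_image('top'); q=eyes.get_image('scene')
A=cv2.resize(p['color'][145:265,300:370],None,fx=4,fy=4,interpolation=cv2.INTER_CUBIC)
B=cv2.resize(q['color'][165:285,285:405],None,fx=4,fy=4,interpolation=cv2.INTER_CUBIC)
cv2.imwrite('pics/g7.png',np.hstack([A,B])[:,:,::-1])
E
```

```text
eef_pos: [422.6, -90.7, 10.4]
contact_force: [-1.4, -0.3, 6.7]
eef_pos: [355.3, -243.2, 175.3]
ee_rot: [3.141, 0.032, 0.0]
contact_force: [-0.3, 0.5, -0.7]
width: 35.1
```

View pics/g7.png

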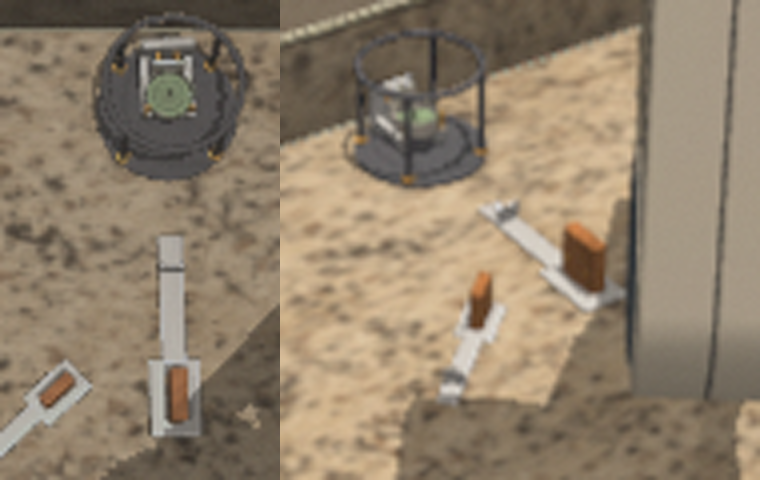

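The tealight is flat and centred between the rails behind the pins (top (342,168)). The lifter stands flat and well clear of the warmer at top (344,243), so I'm handing in.

```bash
python3 -c "
from h import *
p=eyes.get_image('top');print(onz(p,(341.9,168.1),34).round(1),r.get_state()['t'])
print(r.sign_off())"
```

```text
[658.6 -86.4  34. ] 27.75
the job is handed in; nothing more can be done
None
```

I set the tealight in the warmer's cradle behind the pins, stood the lifter back on the worktop clear of the warmer and let go, and handed the job in at about 28 s; no verdict came back, but the last pictures show the tealight flat and centred on the rails.

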